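# Dial the code and open the bolt of the lock box

### The job

Unlock the grey lock box: roll its three thumbwheels until the marks on top read 4, 2, 5 dots from left to right as seen from the box's front, then slide the bolt on its lid fully open, to the left. Work gently: keep the force on each wheel and on the bolt below 15 N, and leave the things round it where they are.

Things in the scene. Friction and masses are not known exactly. Their poses are not given: they have to be found in the camera images.
- lockbox: Grey steel combination lock box fixed to the bench, 170 (x) x 200 (y) x 50 mm high. Origin: centre of its underside. x: from its front (wheel) edge to its back; y: to its left, along the row of wheels. On the lid, 25 mm behind the centre, an 8 mm bolt rod lies along y, between a 22 x 14 x 15 mm keeper 80 mm right of the centre and a 22 x 8 x 15 mm guide 62 mm left of it.
- slot_left (a point): Middle of the slot of the left (+y) wheel, in the plane of the box's top (50 mm above the bench), straight below the wheel's top. The wheel (black rubber, 48 mm diameter, 18 mm wide, axle along the box's y) stands out by about 14 mm, but up to 4 mm more or less, which is not measured: feel for it. It gives downward on a spring, 8 N per mm, 6 mm at most.
- slot_mid (a point): Middle of the slot of the middle wheel, in the plane of the box's top (50 mm above the bench), straight below the wheel's top. The wheel (black rubber, 48 mm diameter, 18 mm wide, axle along the box's y) stands out by about 14 mm, but up to 4 mm more or less, which is not measured: feel for it. It gives downward on a spring, 8 N per mm, 6 mm at most.
- slot_right (a point): Middle of the slot of the right (-y) wheel, in the plane of the box's top (50 mm above the bench), straight below the wheel's top. The wheel (black rubber, 48 mm diameter, 18 mm wide, axle along the box's y) stands out by about 14 mm, but up to 4 mm more or less, which is not measured: feel for it. It gives downward on a spring, 8 N per mm, 6 mm at most.
- wheel_left (a joint): Turn of the left (+y) wheel, rad. Marks of 1 to 6 white dots lie round its rim; n dots are on top, between the short white lines on the box, at (n - 1) x 1.047: 4 dots at 3.142. Grows as its top rolls to the box's +x (back). End stops just beyond 1 and 6 (-0.4, 5.636). Stays where left; its rim drags with about 2 N, so press it by 4 N or more or the finger slips.
- wheel_mid (a joint): Turn of the middle wheel, rad. Marks of 1 to 6 white dots lie round its rim; n dots are on top, between the short white lines on the box, at (n - 1) x 1.047: 2 dots at 1.047. Grows as its top rolls to the box's +x (back). End stops just beyond 1 and 6 (-0.4, 5.636). Stays where left; its rim drags with about 2 N, so press it by 4 N or more or the finger slips.
- wheel_right (a joint): Turn of the right (-y) wheel, rad. Marks of 1 to 6 white dots lie round its rim; n dots are on top, between the short white lines on the box, at (n - 1) x 1.047: 5 dots at 4.189. Grows as its top rolls to the box's +x (back). End stops just beyond 1 and 6 (-0.4, 5.636). Stays where left; its rim drags with about 2 N, so press it by 4 N or more or the finger slips.
- bolt_tab (a point): Centre of the bolt's upright tab: dark steel, 12 (x) x 10 (y) mm, from 61 to 87 mm above the bench (this point: 74 mm). Closed, it stands 20 mm right of the middle of the box; it moves with the bolt.
- bolt (a joint): Slide of the bolt, m: 0 closed, in the keeper; grows as the tab is pushed to the box's +y (left), stop at 0.025 (fully open). Friction about 1.5 N. It is blocked after about 2 mm unless all three wheels stand within about 0.15 rad of the code; do not force it.
- beaker: Clear beaker, 72 mm across, 95 mm high, left of the box; a bystander. Origin: centre of its underside.
- vial: Small vial with a black cap, 23 mm across, 48 mm high, left of the box; a bystander. Origin: centre of its underside.
- bottle: Reagent bottle with a blue cap, 54 mm across, 106 mm high, right of the box; a bystander. Origin: centre of its underside.
- timer: White bench timer, 60 x 60 x 22 mm, right of the box; a bystander. Origin: centre of its underside.
- marker: Marker pen, 18 x 130 x 18 mm, lying in front of the box; a bystander. Origin: centre of its underside.
- stopper: Orange rubber stopper, 32 mm across, 28 mm high, standing on the left rear of the lid; a bystander. Origin: centre of its underside.

How it is judged:
By the outcome, as a careful person would: the job done as asked, in the order asked, and still so for the second after the job is handed in, with the robot touching nothing.
It also fails if it takes over 72 s, if anything falls off the work surface, if the arm or the gripper's body presses on something with over 40 N, if the wrist force passes 120 N, or if a joint passes its speed limit or range.

### The arm

A 7-joint arm with a two-finger parallel gripper is mounted at the origin on a cart in front of the work surface, level with it; the furniture and walls round the work are solid. World frame = base frame: x ahead of the robot, y to its left, z up, the work surface at z = 0. Lengths are in mm, angles in rad, forces in N, time in s.
With the tool pointing down it reaches from about 400 to 875 mm from the base axis. Payload 4.4 kg.
Tool frame: the origin (TCP) lies between the finger pads; the fingertips stand 22 mm ahead of it and the grasp point (between the pads) lies 3 mm ahead of it; z points along the fingers, y is the line along which they close (so a half turn about z gives the same grasp; the last joint's range is limited). The gripper opens to 85 mm and grips with 20 to 120 N. Pads are 22 mm wide; open, the fingers measure 114 mm over their backs; the gripper's body (76 mm by 85 mm) begins 54 mm behind the grasp point. The pads swing forward as they close: fully open they stand 13 mm farther back than shut.
Start: joints at [-1.179, 0.628, 0.038, 1.517, -0.027, 0.996, -0.02], TCP at [287.264, 583.093, 227.313] pointing down, gripper open.
Joint ranges: [-3.06, 3.06], [-0.37, 2.12], [-1.25, 1.32], [0.18, 2.47], [-1.1, 4.24], [0.23, 1.98], [-2.94, 2.94]. Speed limits (rad/s): [2.57, 2.57, 3.14, 3.14, 3.14, 3.14, 3.14].

### API

Orientations are given as [roll, pitch, yaw] about the fixed x, y, z axes, in that order (R = Rz(yaw) Ry(pitch) Rx(roll)).
In Python, from cell import ctrl gives the robot as it stands.
- The arm moves only by the tool step_arm, never from a script. Its argument "plan" is a list of rows, each an object of numbers: "dx", "dy", "dz": the shift along the tool's x, y, z scaled (see below); "ax", "ay", "az": the turn, a rotation vector about the tool's x, y, z scaled (see below); "gripper": the opening, from 0 (shut) to 1 (fully open). A call has 1 to 20 rows; each row shifts and turns the commanded pose from where the row before left it, along the tool's axes as they then stand; what a row does not reach is not made up. The controller multiplies each number of a shift by 0.3 m and each number of a turn by 90 degrees. A row lasts 1/8 s, in which the tool goes at most 62.5 mm and 10.7 degrees, less where a joint would pass 70% of its speed; a pose out of reach is approached as far as the arm can. A call with a number of a shift or a turn outside -1 to 1 is refused whole. A call with a gripper value outside its range is refused whole. The fingers move at their own pace and stop on an object; the grip force is fixed at half the most. Time passes only in rows, so rows that do not move let the fingers close. It gives the time, the measured TCP pose, the force, the opening and the grip force at its end, in the units of the state.
- ctrl.read_state(): the state, without advancing time (a new reading comes with each control period).
- ctrl.get_image(name): name is "scene" or "top" or "wrist"; returns a dict with "color" (400x640x3 uint8, red, green, blue), "range_z" (400x640 float32, mm along the optical axis (not along the pixel's ray), 0 where there is no reading), "fx", "fy", "cx", "cy" (pixels), "k1" (the pictures are not rectified: a ray, as slopes to the right and down, at radius r is drawn at 1 + k1 r^2 times it, then the intrinsics apply), "T" (4x4, takes a point from camera to world coordinates); the wrist camera has in their place "T_tool_cam" (4x4, takes a point from camera to tool coordinates, whose origin is the TCP and whose axes are the flange's). Camera axes: x right, y down, z forward; pixel columns grow to the right and rows downward; lengths in mm; the calibration is good to about 2 mm. A picture is of the moment at which its call begins: read the wrist's pose just before it.
- ctrl.finish_job(): hands the job in; it is judged then, once.
The state is a dict: "clock": time; "qpos": joint angles; "qd": joint speeds; "tau": joint torques, N m; "eef_pos": TCP position; "tool_rot": TCP orientation; "force": force on the tool from outside, world axes, zero at the start; "torque": the same for the moment, N m; "width": finger opening in mm; "gripper_force": force on a finger pad.
Only numpy, scipy, OpenCV 4.12 (cv2) and the standard library are available. Lean on these libraries where they do the work, as an engineer would, in place of code of your own. Each camera call takes 0.05 s, during which the arm holds its last target. There are 200 camera calls.

## Working session

There is one attempt and no reset: what is moved stays moved. The work goes in short steps, Python scripts to look and compute and a tool call to move; the robot and the scene stay as the last step left them, time stands still between calls to the robot, and variables do not carry over. Pictures are saved under pics/ and viewed, at most 10 in all, crops included, and the job is handed in when it is done.

Besides the shell and the picture viewer there is one more tool, called after ">>>" in YAML: its name, and indented under it one key for each argument. step_arm: Moves the arm, as the interface text tells. Shifts and turns lie within -1 to 1; 1 stands for 0.3 m of shift or 90 degrees of turn. Its arguments: {"type":"object","properties":{"plan":{"type":"array"}},"required":["plan"]}

```bash
mkdir -p pics; ls; cat > h.py <<'E'
import numpy as np, cv2
from cell import ctrl
def save(im,name,box=None,scale=1):
    c=im["color"][:,:,::-1]
    if box: u0,v0,u1,v1=box; c=c[v0:v1,u0:u1]
    cv2.imwrite("pics/"+name,cv2.resize(c,None,fx=scale,fy=scale,interpolation=cv2.INTER_CUBIC))
def slopes(im,uv):
    K=np.array([[im["fx"],0,im["cx"]],[0,im["fy"],im["cy"]],[0,0,1.]])
    return cv2.undistortPoints(np.array(uv,float).reshape(-1,1,2),K,np.array([im["k1"],0,0,0,0.])).reshape(-1,2)
def onz(im,uv,z,T):
    s=slopes(im,uv); d=np.c_[s,np.ones(len(s))]@T[:3,:3].T; o=T[:3,3]
    return o+d*((z-o[2])/d[:,2])[:,None]
E
python3 - <<'E'
from h import *
s=ctrl.read_state(); print({k:np.round(v,3).tolist() for k,v in s.items()})
im=ctrl.get_image("top"); save(im,"top.png"); np.savez("top.npz",**im); print(im["T"].round(2),im["fx"],im["k1"])
im=ctrl.get_image("scene"); save(im,"scene.png"); np.savez("scene.npz",**im); print(im["T"].round(2))
E
```

```text
pics
{'clock': 0.0, 'qpos': [-1.179, 0.629, 0.038, 1.518, -0.027, 0.996, -0.02], 'qd': [0.001, 0.002, 0.0, -0.002, -0.001, 0.0, 0.0], 'tau': [-0.0, -56.341, 1.226, -19.344, 0.011, 0.011, 0.0], 'eef_pos': [286.937, 582.526, 226.39], 'tool_rot': [-3.14, -0.0, 2.684], 'force': [0.253, 0.657, 0.909], 'torque': [0.021, 0.005, 0.004], 'gripper_force': 0.0, 'width': 85.611}
[[-1.0000e-02 -9.8000e-01  1.9000e-01  3.7258e+02]
 [-1.0000e+00  1.0000e-02  2.0000e-02 -1.2915e+02]
 [-2.0000e-02 -1.8000e-01 -9.8000e-01  9.2291e+02]
 [ 0.0000e+00  0.0000e+00  0.0000e+00  1.0000e+00]] 406.9003277073377 -0.008303905183764422
[[-8.5000e-01 -3.9000e-01  3.6000e-01  1.9742e+02]
 [-5.3000e-01  6.3000e-01 -5.7000e-01  3.9661e+02]
 [-1.0000e-02 -6.7000e-01 -7.4000e-01  7.6415e+02]
 [ 0.0000e+00  0.0000e+00  0.0000e+00  1.0000e+00]]
```

View pics/top.png

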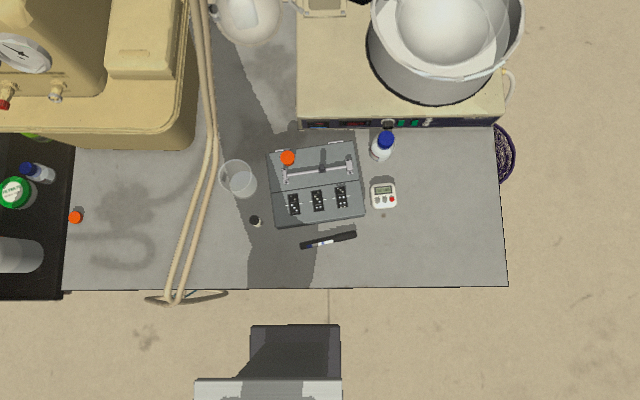

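View pics/scene.png

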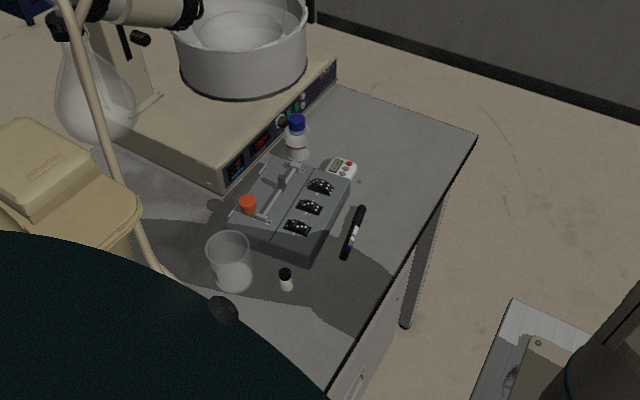

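Top view: the box is around (316,185), turned by about 10°. Wheels are at about (294,204), (317,201) and (341,197), and the bolt tab is near (320,168). The beaker, vial, bottle, timer, marker and stopper are around it, and hoses pass at about (200,130). I'll zoom in and measure.

```bash
python3 - <<'E'
from h import *
im=dict(np.load("top.npz")); T=im["T"]
save(im,"topc.png",(255,125,375,240),6)
def P(u,v):
    u,v=int(u),int(v); z=im["range_z"][v,u]; s=slopes(im,[(u,v)])[0]
    return (T@np.r_[s*z,z,1])[:3].round(0)
for n,p in dict(hose=(170,240),hose2=(208,110),hose3=(200,40),hose4=(212,140),panel=(400,115),plat=(340,60),beige=(150,60),beige2=(60,50),lid=(310,180),bench=(400,240),stop=(288,158),beaker=(237,178),bottle=(386,139),flask=(250,15)).items(): print(n,P(*p))
E
```

```text
hose [451. 228.  -1.]
hose2 [709. 113. 130.]
hose3 [756.  76. 311.]
hose4 [675. 129.  36.]
panel [ 703. -291.   98.]
plat [ 832. -165.  101.]
beige [726. 162. 303.]
beige2 [715. 278. 358.]
lid [574. -95.  51.]
bench [ 444. -296.   -0.]
stop [618. -49.  77.]
beaker [592.  76.   5.]
bottle [ 647. -257.  106.]
flask [821.  -0. 281.]
```

View pics/topc.png

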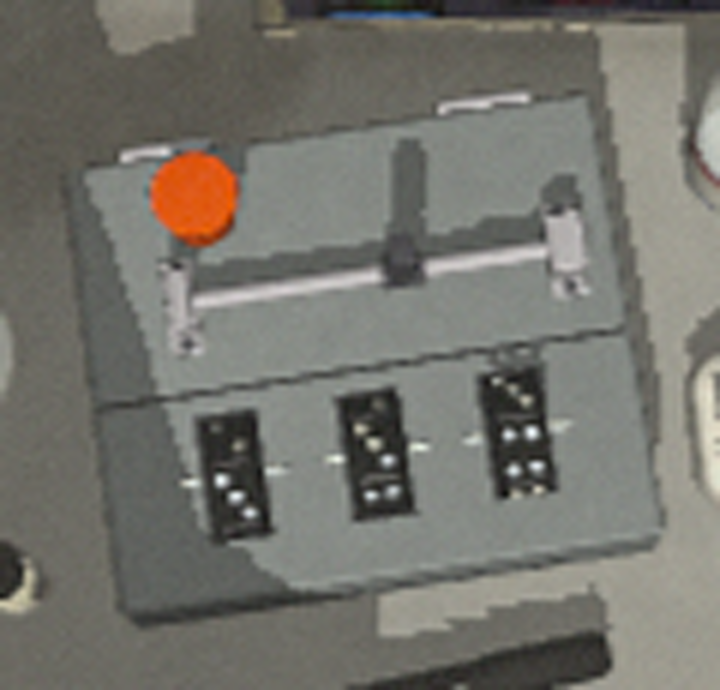

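```bash
python3 - <<'E'
from h import *
im=dict(np.load("top.npz")); T=im["T"]
f=lambda U,V:((U+.5)/6-.5+255,(V+.5)/6-.5+125)
lab=["wl","wm","wr","cBL","cBR","cFR"]
p=onz(im,[f(236,476),f(379,452),f(518,431),f(83,170),f(588,97),f(662,535)],50,T)
for l,q in zip(lab,p): print(l,q.round(1))
tab=onz(im,[f(404,247)],87,T);print("tab",tab.round(1))
d=p[0]-p[2]; print("yaw",np.degrees(np.arctan2(-d[0],d[1])), np.linalg.norm(d))
d=p[3]-p[4]; print("yaw",np.degrees(np.arctan2(-d[0],d[1])), np.linalg.norm(d))
c=(p[3]+p[5])/2; print("box centre?",c)
# cloud and max heights
z=im["range_z"]; v,u=np.mgrid[0:400,0:640]; s=slopes(im,np.c_[u.ravel(),v.ravel()]); zz=z.ravel()
X=(np.c_[s*zz[:,None],zz]@T[:3,:3].T+T[:3,3])[zz>0]
for x in range(250,720,50):
  r=[]
  for y in range(-250,450,50):
    m=(abs(X[:,0]-x)<25)&(abs(X[:,1]-y)<25); r.append(int(X[m,2].max()) if m.any() else -999)
  print(x,r)
E
```

```text
wl [521.7 -59.9  50. ]
wm [ 529.8 -111.9   50. ]
wr [ 536.8 -162.5   50. ]
cBL [638.   -2.7  50. ]
cBR [ 663.2 -191.2   50. ]
cFR [ 498.  -213.6   50. ]
tab [[ 596.6 -122.2   87. ]]
yaw 8.413383692332795 103.75529422452226
yaw 7.619675312947904 190.17138546585383
box centre? [ 568.00429975 -108.15705934   50.        ]
250 [-835, -834, -837, -833, -833, -833, -833, -833, -838, -836, -838, -834, -837, -834]
300 [-832, -835, -837, -832, -836, -837, -835, -837, -831, 4, 5, -110, -194, -274]
350 [4, 3, 4, 4, 4, 4, 4, 4, 3, 20, 17, 4, 3, 4]
400 [4, 4, 4, 4, 5, 5, 4, 5, 18, 19, 4, 4, 5, 4]
450 [4, 20, 22, 20, 50, 50, 5, 4, 18, 19, 4, 3, 4, 4]
500 [21, 54, 64, 62, 63, 54, 50, 4, 19, 19, 4, 5, 4, 3]
550 [26, 53, 70, 62, 64, 54, 97, 97, 19, 18, 3, 4, 4, 4]
600 [73, 68, 67, 89, 82, 53, 97, 97, 257, 260, 253, 246, 246, 243]
650 [110, 54, 54, 54, 82, 53, 4, 29, 261, 262, 261, 311, 306, 306]
700 [102, 102, 102, 102, 102, 4, 4, 184, 304, 306, 381, 441, 415, 350]
```

```bash
cat >> h.py <<'E'
import json
from scipy.spatial.transform import Rotation as Ro
def rows(wps,p0=None,yaw0=None,g=0):
    """wps: (x,y,z,yaw_deg,n rows) world, tool down -> rows in tool axes"""
    s=ctrl.read_state(); p=np.array(s["eef_pos"] if p0 is None else p0,float); R=Ro.from_euler("xyz",s["tool_rot"])
    out=[]
    for x,y,z,yaw,n in wps:
        Rt=Ro.from_euler("xyz",[np.pi,0,np.radians(yaw)]); q=np.array([x,y,z],float)
        dp=(q-p)/n; rv=(Rt*R.inv()).as_rotvec()/n
        for i in range(n):
            d=R.inv().apply(dp)/300; a=R.inv().apply(rv)/(np.pi/2)
            out.append(dict(zip(["dx","dy","dz","ax","ay","az","gripper"],[*np.round([*d,*a],3).tolist(),g])))
            R=Ro.from_rotvec(rv)*R
        p=q;R=Rt
    print(json.dumps([{k:v for k,v in r.items() if v or k=="gripper"} for r in out]))
E
python3 - <<'E'
from h import *
rows([(440,250,227,80,10),(500,-105,227,8,9)])
im=ctrl.get_image("wrist"); print(im["T_tool_cam"].round(2),im["fx"])
E
```

```text
[{"dx": -0.095, "dy": -0.077, "az": 0.082, "gripper": 0}, {"dx": -0.104, "dy": -0.064, "az": 0.082, "gripper": 0}, {"dx": -0.111, "dy": -0.05, "az": 0.082, "gripper": 0}, {"dx": -0.117, "dy": -0.036, "az": 0.082, "gripper": 0}, {"dx": -0.12, "dy": -0.02, "az": 0.082, "gripper": 0}, {"dx": -0.122, "dy": -0.005, "az": 0.082, "gripper": 0}, {"dx": -0.122, "dy": 0.011, "az": 0.082, "gripper": 0}, {"dx": -0.119, "dy": 0.027, "az": 0.082, "gripper": 0}, {"dx": -0.115, "dy": 0.042, "az": 0.082, "gripper": 0}, {"dx": -0.108, "dy": 0.056, "az": 0.082, "gripper": 0}, {"dx": -0.126, "dy": 0.045, "az": 0.089, "gripper": 0}, {"dx": -0.118, "dy": 0.062, "az": 0.089, "gripper": 0}, {"dx": -0.108, "dy": 0.078, "az": 0.089, "gripper": 0}, {"dx": -0.097, "dy": 0.092, "az": 0.089, "gripper": 0}, {"dx": -0.083, "dy": 0.104, "az": 0.089, "gripper": 0}, {"dx": -0.067, "dy": 0.115, "az": 0.089, "gripper": 0}, {"dx": -0.051, "dy": 0.123, "az": 0.089, "gripper": 0}, {"dx": -0.033, "dy": 0.129, "az": 0.089, "gripper": 0}, {"dx": -0.015, "dy": 0.133, "az": 0.089, "gripper": 0}]
[[   0.     -0.95   -0.3    77.15]
 [   1.      0.      0.      1.76]
 [  -0.     -0.3     0.95 -146.51]
 [   0.      0.      0.      1.  ]] 333.2979483193437
```

>>> step_arm:
  plan:
    - {"dx": -0.095,"dy": -0.077,"az": 0.082,"gripper": 0}
    - {"dx": -0.104,"dy": -0.064,"az": 0.082,"gripper": 0}
    - {"dx": -0.111,"dy": -0.05,"az": 0.082,"gripper": 0}
    - {"dx": -0.117,"dy": -0.036,"az": 0.082,"gripper": 0}
    - {"dx": -0.12,"dy": -0.02,"az": 0.082,"gripper": 0}
    - {"dx": -0.122,"dy": -0.005,"az": 0.082,"gripper": 0}
    - {"dx": -0.122,"dy": 0.011,"az": 0.082,"gripper": 0}
    - {"dx": -0.119,"dy": 0.027,"az": 0.082,"gripper": 0}
    - {"dx": -0.115,"dy": 0.042,"az": 0.082,"gripper": 0}
    - {"dx": -0.108,"dy": 0.056,"az": 0.082,"gripper": 0}
    - {"dx": -0.126,"dy": 0.045,"az": 0.089,"gripper": 0}
    - {"dx": -0.118,"dy": 0.062,"az": 0.089,"gripper": 0}
    - {"dx": -0.108,"dy": 0.078,"az": 0.089,"gripper": 0}
    - {"dx": -0.097,"dy": 0.092,"az": 0.089,"gripper": 0}
    - {"dx": -0.083,"dy": 0.104,"az": 0.089,"gripper": 0}
    - {"dx": -0.067,"dy": 0.115,"az": 0.089,"gripper": 0}
    - {"dx": -0.051,"dy": 0.123,"az": 0.089,"gripper": 0}
    - {"dx": -0.033,"dy": 0.129,"az": 0.089,"gripper": 0}
    - {"dx": -0.015,"dy": 0.133,"az": 0.089,"gripper": 0}
    - {"gripper": 0}

```text
invalid input
```

```bash
python3 - <<'E'
from h import *
s=ctrl.read_state(); print({k:np.round(s[k],3).tolist() for k in ["clock","qpos","eef_pos","tool_rot","force","width"]})
im=ctrl.get_image("wrist"); save(im,"w1.png"); np.savez("w1.npz",pos=s["eef_pos"],rot=s["tool_rot"],**im)
E
```

```text
{'clock': 0.15, 'qpos': [-1.179, 0.629, 0.038, 1.518, -0.027, 0.996, -0.02], 'eef_pos': [287.074, 582.65, 226.602], 'tool_rot': [-3.14, 0.0, 2.684], 'force': [-0.428, -0.389, -0.104], 'width': 85.498}
```

View pics/w1.png

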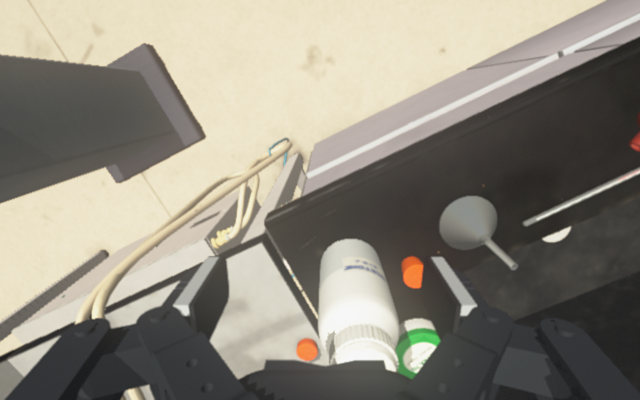

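The arm didn't move because the call was refused. The wrist view still shows the start: a tray with a white bottle under the gripper at about (358,300). I'll rise first, using full rows.

>>> step_arm:
  plan:
    - {"dx": 0,"dy": 0,"dz": -0.1,"ax": 0,"ay": 0,"az": 0,"gripper": 1}
    - {"dx": 0,"dy": 0,"dz": -0.1,"ax": 0,"ay": 0,"az": 0,"gripper": 1}

```text
clock: 0.45
eef_pos: [287.1, 582.7, 287.4]
tool_rot: [-3.14, 0.0, 2.684]
force: [0.3, 0.5, -0.2]
width: 85.3
gripper_force: 0.0
```

```bash
sed -i 's/{k:v for k,v in r.items() if v or k=="gripper"}/{k:v for k,v in r.items()}/; s/p=q;R=Rt/p=q/; s/np.round(\[\*d,\*a\],3)/(np.round([*d,*a],2)+0.)/' h.py; sed -i 's/(np.round(\[\*d,\*a\],2)+0.)/(np.round([*d,*a],RD)+0.)/; s/^import json/import json\nRD=2/' h.py
python3 - <<'E'
from h import *
rows([(440,250,270,80,10),(500,-105,230,8,9)],p0=(287,583,287))
E
```

```text
[{"dx": -0.09, "dy": -0.08, "dz": 0.01, "ax": 0.0, "ay": 0.0, "az": 0.08, "gripper": 0}, {"dx": -0.1, "dy": -0.06, "dz": 0.01, "ax": 0.0, "ay": 0.0, "az": 0.08, "gripper": 0}, {"dx": -0.11, "dy": -0.05, "dz": 0.01, "ax": 0.0, "ay": 0.0, "az": 0.08, "gripper": 0}, {"dx": -0.12, "dy": -0.04, "dz": 0.01, "ax": 0.0, "ay": 0.0, "az": 0.08, "gripper": 0}, {"dx": -0.12, "dy": -0.02, "dz": 0.01, "ax": 0.0, "ay": 0.0, "az": 0.08, "gripper": 0}, {"dx": -0.12, "dy": 0.0, "dz": 0.01, "ax": 0.0, "ay": 0.0, "az": 0.08, "gripper": 0}, {"dx": -0.12, "dy": 0.01, "dz": 0.01, "ax": 0.0, "ay": 0.0, "az": 0.08, "gripper": 0}, {"dx": -0.12, "dy": 0.03, "dz": 0.01, "ax": 0.0, "ay": 0.0, "az": 0.08, "gripper": 0}, {"dx": -0.11, "dy": 0.04, "dz": 0.01, "ax": 0.0, "ay": 0.0, "az": 0.08, "gripper": 0}, {"dx": -0.11, "dy": 0.06, "dz": 0.01, "ax": 0.0, "ay": 0.0, "az": 0.08, "gripper": 0}, {"dx": -0.13, "dy": 0.04, "dz": 0.01, "ax": 0.0, "ay": 0.0, "az": 0.09, "gripper": 0}, {"dx": -0.12, "dy": 0.06, "dz": 0.01, "ax": 0.0, "ay": 0.0, "az": 0.09, "gripper": 0}, {"dx": -0.11, "dy": 0.08, "dz": 0.01, "ax": 0.0, "ay": 0.0, "az": 0.09, "gripper": 0}, {"dx": -0.1, "dy": 0.09, "dz": 0.01, "ax": 0.0, "ay": 0.0, "az": 0.09, "gripper": 0}, {"dx": -0.08, "dy": 0.1, "dz": 0.01, "ax": 0.0, "ay": 0.0, "az": 0.09, "gripper": 0}, {"dx": -0.07, "dy": 0.12, "dz": 0.01, "ax": 0.0, "ay": 0.0, "az": 0.09, "gripper": 0}, {"dx": -0.05, "dy": 0.12, "dz": 0.01, "ax": 0.0, "ay": 0.0, "az": 0.09, "gripper": 0}, {"dx": -0.03, "dy": 0.13, "dz": 0.01, "ax": 0.0, "ay": 0.0, "az": 0.09, "gripper": 0}, {"dx": -0.01, "dy": 0.13, "dz": 0.01, "ax": 0.0, "ay": 0.0, "az": 0.09, "gripper": 0}]
```

>>> step_arm:
  plan:
    - {"dx": -0.09,"dy": -0.08,"dz": 0.01,"ax": 0,"ay": 0,"az": 0.08,"gripper": 0}
    - {"dx": -0.1,"dy": -0.06,"dz": 0.01,"ax": 0,"ay": 0,"az": 0.08,"gripper": 0}
    - {"dx": -0.11,"dy": -0.05,"dz": 0.01,"ax": 0,"ay": 0,"az": 0.08,"gripper": 0}
    - {"dx": -0.12,"dy": -0.04,"dz": 0.01,"ax": 0,"ay": 0,"az": 0.08,"gripper": 0}
    - {"dx": -0.12,"dy": -0.02,"dz": 0.01,"ax": 0,"ay": 0,"az": 0.08,"gripper": 0}
    - {"dx": -0.12,"dy": 0,"dz": 0.01,"ax": 0,"ay": 0,"az": 0.08,"gripper": 0}
    - {"dx": -0.12,"dy": 0.01,"dz": 0.01,"ax": 0,"ay": 0,"az": 0.08,"gripper": 0}
    - {"dx": -0.12,"dy": 0.03,"dz": 0.01,"ax": 0,"ay": 0,"az": 0.08,"gripper": 0}
    - {"dx": -0.11,"dy": 0.04,"dz": 0.01,"ax": 0,"ay": 0,"az": 0.08,"gripper": 0}
    - {"dx": -0.11,"dy": 0.06,"dz": 0.01,"ax": 0,"ay": 0,"az": 0.08,"gripper": 0}
    - {"dx": -0.13,"dy": 0.04,"dz": 0.01,"ax": 0,"ay": 0,"az": 0.09,"gripper": 0}
    - {"dx": -0.12,"dy": 0.06,"dz": 0.01,"ax": 0,"ay": 0,"az": 0.09,"gripper": 0}
    - {"dx": -0.11,"dy": 0.08,"dz": 0.01,"ax": 0,"ay": 0,"az": 0.09,"gripper": 0}
    - {"dx": -0.1,"dy": 0.09,"dz": 0.01,"ax": 0,"ay": 0,"az": 0.09,"gripper": 0}
    - {"dx": -0.08,"dy": 0.1,"dz": 0.01,"ax": 0,"ay": 0,"az": 0.09,"gripper": 0}
    - {"dx": -0.07,"dy": 0.12,"dz": 0.01,"ax": 0,"ay": 0,"az": 0.09,"gripper": 0}
    - {"dx": -0.05,"dy": 0.12,"dz": 0.01,"ax": 0,"ay": 0,"az": 0.09,"gripper": 0}
    - {"dx": -0.03,"dy": 0.13,"dz": 0.01,"ax": 0,"ay": 0,"az": 0.09,"gripper": 0}
    - {"dx": -0.01,"dy": 0.13,"dz": 0.01,"ax": 0,"ay": 0,"az": 0.09,"gripper": 0}
    - {"dx": 0,"dy": 0,"dz": 0,"ax": 0,"ay": 0,"az": 0,"gripper": 0}

```text
clock: 2.95
eef_pos: [511.9, -102.4, 230.3]
tool_rot: [3.139, 0.0, 0.149]
force: [-0.3, 0.3, -0.3]
width: -0.2
gripper_force: 0.0
```

```bash
python3 - <<'E'
from h import *
s=ctrl.read_state(); print({k:np.round(s[k],3).tolist() for k in ["clock","qpos","eef_pos","tool_rot","force","width"]})
im=ctrl.get_image("wrist"); save(im,"w2.png"); np.savez("w1.npz",pos=s["eef_pos"],rot=s["tool_rot"],**im)
E
```

```text
{'clock': 2.95, 'qpos': [-0.351, 0.539, 0.748, 1.883, -0.46, 0.899, -0.801], 'eef_pos': [511.858, -102.364, 230.315], 'tool_rot': [3.139, 0.0, 0.149], 'force': [-0.308, 0.337, -0.287], 'width': -0.196}
```

View pics/w2.png

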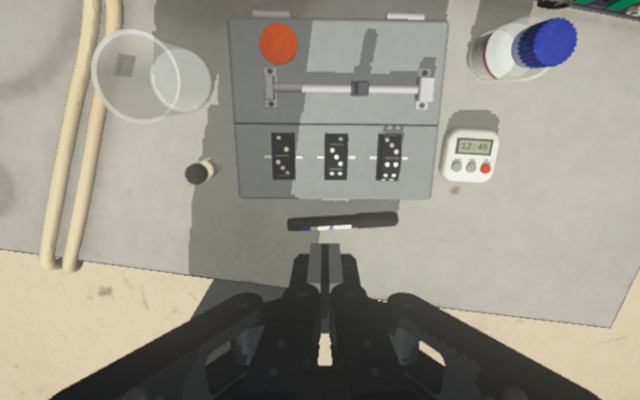

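The wrist view shows the box nearly aligned with the image, with wheels at (283,156), (336,157) and (389,157) and the tab at (360,88). I'll enlarge the wheels and measure.

```bash
cat >> h.py <<'E'
def wT(s,im):
    T=np.eye(4); T[:3,:3]=Ro.from_euler("xyz",s["tool_rot"]).as_matrix(); T[:3,3]=s["eef_pos"]; return T@im["T_tool_cam"]
E
python3 - <<'E'
from h import *
d=np.load("w1.npz"); im={k:d[k] for k in d}; s=dict(eef_pos=d["pos"],tool_rot=d["rot"])
save(im,"w2c.png",(255,120,420,190),4.8)
T=wT(s,im)
p=onz(im,[(283,156.5),(336,157),(389,157.5),(447,20),(229,20),(240,198),(436,198)],50,T); print(p.round(1))
print("tab",onz(im,[(360,87)],87,T).round(1))
d_=p[0]-p[2]; print(np.degrees(np.arctan2(-d_[0],d_[1])),np.linalg.norm(d_))
for a,b in((4,3),(5,6)):
  e=p[a]-p[b]; print(np.degrees(np.arctan2(-e[0],e[1])),np.linalg.norm(e))
for u,v in((283,150),(336,150),(389,150),(300,180)): print(im["range_z"][v,u])
E
```

```text
[[ 521.8  -58.    50. ]
 [ 529.1 -110.    50. ]
 [ 536.4 -162.1   50. ]
 [ 665.5 -188.    50. ]
 [ 636.4    3.3   50. ]
 [ 472.4  -19.    50. ]
 [ 502.3 -218.9   50. ]]
tab [[ 596.6 -117.9   87. ]]
8.009946373905326 105.12251036642984
8.652137956149554 193.50763911288902
8.525676796484188 202.0681186336726
318.14307
319.2608
312.94708
337.5108
```

View pics/w2c.png

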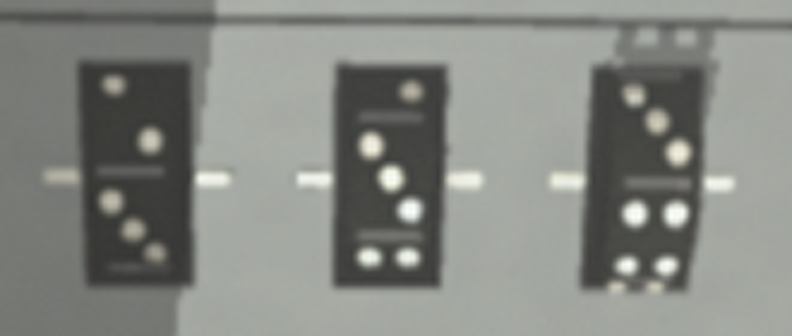

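Left wheel: divider 2|3 just behind the top. Mid: 3 nearly on top. Right: divider 3|4 just behind the top. Next I'll get exact angles and heights from the range data and a ray/cylinder intersection.

```bash
cat >> h.py <<'E'
BX=np.array([np.cos(np.radians(8.3)),np.sin(np.radians(8.3)),0]); BY=np.array([-BX[1],BX[0],0])
W={"l":np.array([521.8,-58.5,50]),"m":np.array([529.3,-110.7,50]),"r":np.array([536.7,-162.3,50])}
def ang(im,T,uv,w,h):
    """angle of rim point from top, + toward box front, for wheel w with protrusion h"""
    s=slopes(im,[uv])[0]; d=T[:3,:3]@np.r_[s,1]; o=T[:3,3]-(W[w]+[0,0,h-24])
    D=np.array([d@BX,d[2]]);O=np.array([o@BX,o[2]])
    a,b,c=D@D,2*O@D,O@O-576; disc=b*b-4*a*c
    if disc<0: return np.nan
    P=O+D*(-b-disc**.5)/(2*a); return np.arctan2(-P[0],P[1])
E
python3 - <<'E'
from h import *
d=np.load("w1.npz"); im={k:d[k] for k in d}; s=dict(eef_pos=d["pos"],tool_rot=d["rot"]); T=wT(s,im)
f=lambda U,V:((U+.5)/4.8-.5+255,(V+.5)/4.8-.5+120)
v,u=np.mgrid[0:400,0:640]; z=im["range_z"].ravel(); S=slopes(im,np.c_[u.ravel(),v.ravel()])
X=np.c_[S*z[:,None],z]@T[:3,:3].T+T[:3,3]
H={}
for w in W:
  r=X-W[w]; m=(abs(r@BY)<6); q=r@BX
  print(w,[round(float(np.median(X[m&(abs(q-a)<2),2])),1) for a in(-30,-12,-8,-4,0,4,8,12)])
  H[w]=np.median(X[m&(abs(q)<3),2])-50
m=(abs((X-W['m'])@BY+26)<6)&(abs((X-W['m'])@BX)<20); print("lid",np.median(X[m,2]))
f_=dict(l=[(135,171),(133,230),(132,113),(138,267)],m=[(390,117),(390,178),(400,236)],r=[(657,183),(657,121),(655,214),(645,266)])
for w in W:
  for h in(H[w],14): print(w,round(float(h),1),[round(float(ang(im,T,f(*p),w,h)),3) for p in f_[w]])
E
```

```text
l [49.7, 308.9, 310.2, 306.5, 60.3, 60.0, 59.3, 57.1]
m [49.6, 56.5, 257.9, 285.2, 314.3, 319.5, 59.0, 57.5]
r [49.7, 63.2, 64.9, 318.8, 66.6, 66.6, 65.6, 63.5]
lid 306.55982192489483
l 246.2 [nan, nan, nan, nan]
l 14.0 [-0.16, 0.354, -0.653, 0.811]
m 264.6 [nan, nan, nan]
m 14.0 [-0.631, -0.116, 0.398]
r 17.3 [-0.117, -0.636, 0.142, 0.686]
r 14.0 [-0.091, -0.613, 0.173, 0.742]
```

>>> step_arm:
  plan:
    - {"dx": 0.005,"dy": -0.028,"dz": 0.09,"ax": 0,"ay": 0,"az": 0,"gripper": 0}
    - {"dx": 0.005,"dy": -0.028,"dz": 0.09,"ax": 0,"ay": 0,"az": 0,"gripper": 0}
    - {"dx": 0.005,"dy": -0.028,"dz": 0.09,"ax": 0,"ay": 0,"az": 0,"gripper": 0}
    - {"dx": 0.005,"dy": -0.028,"dz": 0.09,"ax": 0,"ay": 0,"az": 0,"gripper": 0}
    - {"dx": 0.005,"dy": -0.028,"dz": 0.09,"ax": 0,"ay": 0,"az": 0,"gripper": 0}
    - {"dx": 0,"dy": 0,"dz": 0.01,"ax": 0,"ay": 0,"az": 0,"gripper": 0}
    - {"dx": 0,"dy": 0,"dz": 0.0,"ax": 0,"ay": 0,"az": 0,"gripper": 0}

```text
clock: 3.88
eef_pos: [513.1, -55.9, 92.8]
tool_rot: [3.142, -0.0, 0.156]
force: [0.1, 0.0, 1.0]
width: -0.0
gripper_force: 0.0
```

```bash
python3 - <<'E'
from h import *
s=ctrl.read_state(); r=s["eef_pos"]-W["l"]; print(np.round(s["eef_pos"],1),np.round(s["tool_rot"],4),"rel box x,y",r@BX,r@BY,np.round(s["force"],2))
E
```

```text
[513.1 -55.9  92.8] [ 3.1415e+00 -5.0000e-04  1.5580e-01] rel box x,y -8.273453358696901 3.809774408363578 [0.08 0.04 0.95]
```

>>> step_arm:
  plan:
    - {"dx": 0,"dy": 0.012,"dz": 0.014,"ax": 0,"ay": 0,"az": 0.006,"gripper": 0}
    - {"dx": 0,"dy": 0,"dz": 0.014,"ax": 0,"ay": 0,"az": 0,"gripper": 0}
    - {"dx": 0,"dy": 0,"dz": 0,"ax": 0,"ay": 0,"az": 0,"gripper": 0}

```text
clock: 4.25
eef_pos: [513.2, -59.9, 83.9]
tool_rot: [-3.141, 0.0, 0.145]
force: [0.4, 0.8, -0.3]
width: -0.3
gripper_force: 0.0
```

>>> step_arm:
  plan:
    - {"dx": 0,"dy": 0,"dz": 0.004,"ax": 0,"ay": 0,"az": 0,"gripper": 0}
    - {"dx": 0,"dy": 0,"dz": 0,"ax": 0,"ay": 0,"az": 0,"gripper": 0}

```text
clock: 4.5
eef_pos: [513.3, -59.7, 82.7]
tool_rot: [-3.141, 0.0, 0.145]
force: [0.0, -0.3, 0.2]
width: -0.1
gripper_force: 0.0
```

>>> step_arm:
  plan:
    - {"dx": 0,"dy": 0,"dz": 0.002,"ax": 0,"ay": 0,"az": 0,"gripper": 0}
    - {"dx": 0,"dy": 0,"dz": 0,"ax": 0,"ay": 0,"az": 0,"gripper": 0}

```text
clock: 4.75
eef_pos: [513.3, -59.7, 82.1]
tool_rot: [-3.142, 0.0, 0.145]
force: [-0.6, 0.8, -0.9]
width: 0.2
gripper_force: 0.0
```

>>> step_arm:
  plan:
    - {"dx": 0,"dy": 0,"dz": 0.002,"ax": 0,"ay": 0,"az": 0,"gripper": 0}
    - {"dx": 0,"dy": 0,"dz": 0,"ax": 0,"ay": 0,"az": 0,"gripper": 0}

```text
clock: 5.0
eef_pos: [513.3, -59.7, 81.5]
tool_rot: [-3.142, 0.0, 0.145]
force: [-0.3, 0.3, -0.1]
width: -0.0
gripper_force: 0.0
```

>>> step_arm:
  plan:
    - {"dx": 0,"dy": 0,"dz": 0.002,"ax": 0,"ay": 0,"az": 0,"gripper": 0}
    - {"dx": 0,"dy": 0,"dz": 0,"ax": 0,"ay": 0,"az": 0,"gripper": 0}

```text
clock: 5.25
eef_pos: [513.3, -59.6, 80.9]
tool_rot: [-3.141, 0.0, 0.145]
force: [0.3, 0.2, 0.2]
width: 0.1
gripper_force: 0.0
```

>>> step_arm:
  plan:
    - {"dx": 0,"dy": 0,"dz": 0.002,"ax": 0,"ay": 0,"az": 0,"gripper": 0}
    - {"dx": 0,"dy": 0,"dz": 0,"ax": 0,"ay": 0,"az": 0,"gripper": 0}

```text
clock: 5.5
eef_pos: [513.3, -59.7, 80.3]
tool_rot: [-3.142, 0.0, 0.145]
force: [0.8, -0.4, 1.1]
width: -0.1
gripper_force: 0.0
```

>>> step_arm:
  plan:
    - {"dx": 0,"dy": 0,"dz": 0.002,"ax": 0,"ay": 0,"az": 0,"gripper": 0}
    - {"dx": 0,"dy": 0,"dz": 0,"ax": 0,"ay": 0,"az": 0,"gripper": 0}

```text
clock: 5.75
eef_pos: [513.3, -59.7, 79.6]
tool_rot: [-3.142, 0.0, 0.145]
force: [-0.2, -0.2, -0.2]
width: -0.2
gripper_force: 0.0
```

>>> step_arm:
  plan:
    - {"dx": 0,"dy": 0,"dz": 0.002,"ax": 0,"ay": 0,"az": 0,"gripper": 0}
    - {"dx": 0,"dy": 0,"dz": 0,"ax": 0,"ay": 0,"az": 0,"gripper": 0}

```text
clock: 6.0
eef_pos: [513.3, -59.7, 79.1]
tool_rot: [-3.142, 0.0, 0.145]
force: [-0.3, 0.5, -0.0]
width: -0.2
gripper_force: 0.0
```

>>> step_arm:
  plan:
    - {"dx": 0,"dy": 0,"dz": 0.002,"ax": 0,"ay": 0,"az": 0,"gripper": 0}
    - {"dx": 0,"dy": 0,"dz": 0,"ax": 0,"ay": 0,"az": 0,"gripper": 0}

```text
clock: 6.25
eef_pos: [513.3, -59.7, 78.5]
tool_rot: [-3.142, 0.0, 0.145]
force: [-0.3, -0.3, 0.5]
width: 0.1
gripper_force: 0.0
```

```bash
python3 - <<'E'
from h import *
s=ctrl.read_state(); print(np.round(s["eef_pos"],1),np.round(s["force"],2))
im=ctrl.get_image("wrist"); save(im,"w3.png")
E
```

```text
[513.3 -59.7  78.5] [-0.34 -0.31  0.49]
```

View pics/w3.png

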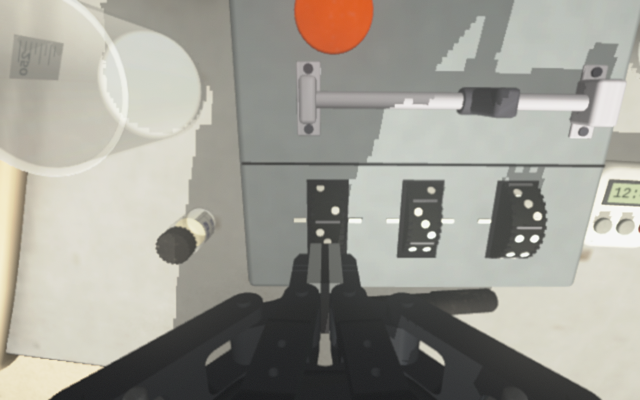

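The closed fingertip's front edge is at about (326,245), around 8 mm in front of the mark line (v=220), so it isn't on the crown yet. I'll measure the tip in the range image.

```bash
python3 - <<'E'
from h import *
im=ctrl.get_image("wrist"); s=ctrl.read_state(); print(im["cx"],im["cy"],im["k1"])
Tt=im["T_tool_cam"]
for u in(316,326,336):
  for v in(236,240,243,246,250,256,262,270,285):
    z=im["range_z"][v,u]
    if z: 
      c=np.r_[slopes(im,[(u,v)])[0]*z,z,1]; print(u,v,round(float(z)),(Tt@c)[:3].round(1))
E
```

```text
324.5437615748217 196.76684510458276 -0.020792454655267214
316 236 180 [ 3.  -6.4 18.8]
316 240 181 [ 0.3 -6.4 19.6]
316 243 152 [11.3 -5.7 -7.5]
316 246 148 [ 12.   -5.5 -12.2]
316 250 145 [ 11.6  -5.5 -15.2]
316 256 140 [ 11.6  -5.3 -20.8]
316 262 135 [ 11.6  -5.2 -26. ]
316 270 129 [ 11.2  -5.1 -31.7]
316 285 120 [ 10.7  -4.8 -41.4]
326 236 181 [ 2.7 -1.  19.5]
326 240 181 [ 0.5 -1.  19.1]
326 243 152 [11.5 -1.1 -7.9]
326 246 147 [ 12.2  -1.1 -12.4]
326 250 144 [ 11.8  -1.1 -15.6]
326 256 140 [ 11.3  -1.1 -20.2]
326 262 135 [ 11.5  -1.2 -25.7]
326 270 129 [ 11.4  -1.2 -31.9]
326 285 120 [ 10.8  -1.2 -41.6]
336 236 181 [ 2.7  4.5 19.4]
336 240 182 [ 0.1  4.5 20. ]
336 243 151 [11.7  3.5 -8.3]
336 246 148 [ 11.7   3.4 -11.4]
336 250 145 [ 11.7   3.2 -15.3]
336 256 140 [ 11.4   3.1 -20.4]
336 262 135 [ 11.3   2.9 -25.5]
336 270 128 [ 11.9   2.6 -32.8]
336 285 116 [ 13.2   2.2 -45.4]
```

The range image shows the shut fingertip ending about 7 mm behind the TCP, not 22 mm ahead of it. That fits with having felt no contact, and leaves about 25 mm to the wheel. I'll go down further with care.

>>> step_arm:
  plan:
    - {"dx": 0,"dy": 0,"dz": 0.01,"ax": 0,"ay": 0,"az": 0,"gripper": 0}
    - {"dx": 0,"dy": 0,"dz": 0.01,"ax": 0,"ay": 0,"az": 0,"gripper": 0}
    - {"dx": 0,"dy": 0,"dz": 0,"ax": 0,"ay": 0,"az": 0,"gripper": 0}

```text
clock: 6.72
eef_pos: [513.1, -59.6, 72.2]
tool_rot: [-3.141, 0.001, 0.145]
force: [0.2, -0.4, 1.1]
width: -0.1
gripper_force: 0.0
```

```bash
python3 - <<'E'
from h import *
s=ctrl.read_state(); im=ctrl.get_image("wrist"); print(np.round(s["eef_pos"],1),s["force"].round(1) if hasattr(s["force"],"round") else s["force"])
Tt=im["T_tool_cam"]
for u in(326,):
  for v in range(232,256,2):
    z=im["range_z"][v,u]
    if z: 
      c=np.r_[slopes(im,[(u,v)])[0]*z,z,1]; print(u,v,round(float(z)),(Tt@c)[:3].round(1), im["color"][v,u])
save(im,"w4.png",(260,180,400,280),5)
E
```

```text
[513.1 -59.6  72.2] [ 0.2 -0.4  1.1]
326 232 171 [ 8.5 -1.  11.5] [69 71 67]
326 234 172 [ 7.2 -1.  12. ] [67 69 65]
326 238 172 [ 5.1 -1.  11.5] [65 66 63]
326 240 173 [ 3.7 -1.  12.2] [67 67 63]
326 242 175 [ 2.  -1.  13.3] [66 67 63]
326 244 151 [11.4 -1.1 -8.7] [62 63 60]
326 246 148 [ 12.   -1.1 -12. ] [62 63 61]
326 248 148 [ 11.2  -1.1 -12.4] [61 62 60]
326 250 144 [ 12.   -1.1 -16. ] [61 62 59]
326 252 143 [ 11.8  -1.1 -17.4] [60 62 59]
326 254 141 [ 11.6  -1.1 -18.9] [61 61 60]
```

View pics/w4.png

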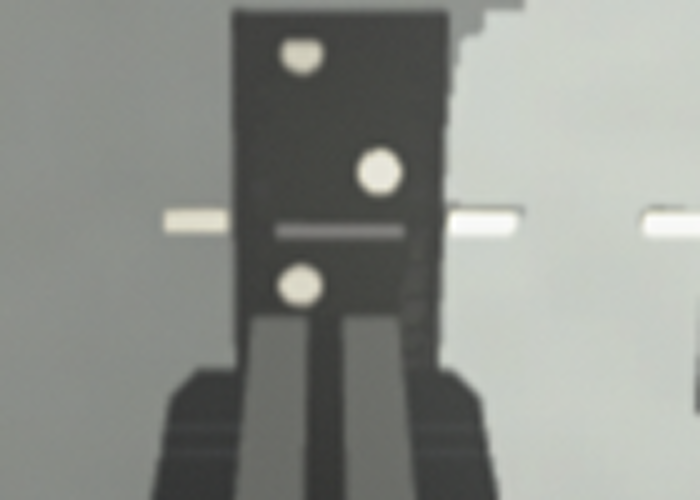

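The tip is still about 20 mm above the wheel, with the pads centred over it (crop about (325,315)). I'll keep going down.

>>> step_arm:
  plan:
    - {"dx": 0,"dy": 0,"dz": 0.015,"ax": 0,"ay": 0,"az": 0,"gripper": 0}
    - {"dx": 0,"dy": 0,"dz": 0.015,"ax": 0,"ay": 0,"az": 0,"gripper": 0}
    - {"dx": 0,"dy": 0,"dz": 0.01,"ax": 0,"ay": 0,"az": 0,"gripper": 0}
    - {"dx": 0,"dy": 0,"dz": 0.01,"ax": 0,"ay": 0,"az": 0,"gripper": 0}
    - {"dx": 0,"dy": 0,"dz": 0,"ax": 0,"ay": 0,"az": 0,"gripper": 0}

```text
clock: 7.4
eef_pos: [513.2, -59.7, 57.3]
tool_rot: [-3.141, 0.0, 0.145]
force: [0.3, 0.1, -0.4]
width: 0.0
gripper_force: 0.0
```

>>> step_arm:
  plan:
    - {"dx": 0,"dy": 0,"dz": 0.003,"ax": 0,"ay": 0,"az": 0,"gripper": 0}
    - {"dx": 0,"dy": 0,"dz": 0,"ax": 0,"ay": 0,"az": 0,"gripper": 0}

```text
clock: 7.65
eef_pos: [513.4, -59.7, 56.8]
tool_rot: [-3.142, -0.0, 0.145]
force: [-0.9, -0.0, 1.6]
width: 0.3
gripper_force: 0.8
```

>>> step_arm:
  plan:
    - {"dx": 0,"dy": 0,"dz": 0.002,"ax": 0,"ay": 0,"az": 0,"gripper": 0}
    - {"dx": 0,"dy": 0,"dz": 0,"ax": 0,"ay": 0,"az": 0,"gripper": 0}

```text
clock: 7.9
eef_pos: [513.4, -59.7, 56.3]
tool_rot: [-3.141, -0.0, 0.145]
force: [-0.7, 0.3, 4.8]
width: 0.0
gripper_force: 2.3
```

Contact at TCP z≈57.0, with 4.8 N at 56.3. I'll press slightly more and roll back 17 mm.

>>> step_arm:
  plan:
    - {"dx": 0,"dy": 0,"dz": 0.0012,"ax": 0,"ay": 0,"az": 0,"gripper": 0}
    - {"dx": 0.004,"dy": 0,"dz": 0,"ax": 0,"ay": 0,"az": 0,"gripper": 0}
    - {"dx": 0.006,"dy": 0,"dz": 0,"ax": 0,"ay": 0,"az": 0,"gripper": 0}
    - {"dx": 0.006,"dy": 0,"dz": 0,"ax": 0,"ay": 0,"az": 0,"gripper": 0}

```text
clock: 8.4
eef_pos: [517.7, -59.1, 56.0]
tool_rot: [-3.141, 0.0, 0.145]
force: [-1.5, 0.2, 7.4]
width: 0.1
gripper_force: 3.6
```

>>> step_arm:
  plan:
    - {"dx": 0.008,"dy": 0,"dz": 0,"ax": 0,"ay": 0,"az": 0,"gripper": 0}
    - {"dx": 0.008,"dy": 0,"dz": 0,"ax": 0,"ay": 0,"az": 0,"gripper": 0}
    - {"dx": 0.008,"dy": 0,"dz": 0,"ax": 0,"ay": 0,"az": 0,"gripper": 0}
    - {"dx": 0.008,"dy": 0,"dz": 0,"ax": 0,"ay": 0,"az": 0,"gripper": 0}
    - {"dx": 0.008,"dy": 0,"dz": 0,"ax": 0,"ay": 0,"az": 0,"gripper": 0}
    - {"dx": 0,"dy": 0,"dz": 0,"ax": 0,"ay": 0,"az": 0,"gripper": 0}

```text
clock: 9.15
eef_pos: [530.0, -57.4, 56.0]
tool_rot: [3.142, -0.0, 0.145]
force: [-1.9, 0.1, 6.2]
width: 0.1
gripper_force: 3.2
```

>>> step_arm:
  plan:
    - {"dx": 0,"dy": 0,"dz": -0.013,"ax": 0,"ay": 0,"az": 0,"gripper": 0}
    - {"dx": -0.02,"dy": 0,"dz": 0,"ax": 0,"ay": 0,"az": 0,"gripper": 0}
    - {"dx": -0.02,"dy": 0,"dz": 0,"ax": 0,"ay": 0,"az": 0,"gripper": 0}
    - {"dx": -0.018,"dy": 0,"dz": 0,"ax": 0,"ay": 0,"az": 0,"gripper": 0}
    - {"dx": 0,"dy": 0,"dz": 0.007,"ax": 0,"ay": 0,"az": 0,"gripper": 0}
    - {"dx": 0,"dy": 0,"dz": 0.004,"ax": 0,"ay": 0,"az": 0,"gripper": 0}
    - {"dx": 0,"dy": 0,"dz": 0.002,"ax": 0,"ay": 0,"az": 0,"gripper": 0}
    - {"dx": 0,"dy": 0,"dz": 0,"ax": 0,"ay": 0,"az": 0,"gripper": 0}

```text
clock: 10.15
eef_pos: [512.6, -59.8, 55.9]
tool_rot: [-3.141, 0.0, 0.145]
force: [-1.9, -0.4, 5.8]
width: 0.3
gripper_force: 3.2
```

>>> step_arm:
  plan:
    - {"dx": 0.005,"dy": 0,"dz": 0,"ax": 0,"ay": 0,"az": 0,"gripper": 0}
    - {"dx": 0.008,"dy": 0,"dz": 0,"ax": 0,"ay": 0,"az": 0,"gripper": 0}
    - {"dx": 0.008,"dy": 0,"dz": 0,"ax": 0,"ay": 0,"az": 0,"gripper": 0}
    - {"dx": 0.008,"dy": 0,"dz": 0,"ax": 0,"ay": 0,"az": 0,"gripper": 0}
    - {"dx": 0.008,"dy": 0,"dz": 0,"ax": 0,"ay": 0,"az": 0,"gripper": 0}
    - {"dx": 0.008,"dy": 0,"dz": 0,"ax": 0,"ay": 0,"az": 0,"gripper": 0}
    - {"dx": 0.008,"dy": 0,"dz": 0,"ax": 0,"ay": 0,"az": 0,"gripper": 0}
    - {"dx": 0.006,"dy": 0,"dz": 0,"ax": 0,"ay": 0,"az": 0,"gripper": 0}
    - {"dx": 0,"dy": 0,"dz": 0,"ax": 0,"ay": 0,"az": 0,"gripper": 0}

```text
clock: 11.28
eef_pos: [530.6, -57.3, 56.0]
tool_rot: [-3.142, -0.001, 0.145]
force: [-1.3, -1.1, 6.2]
width: 0.3
gripper_force: 2.9
```

>>> step_arm:
  plan:
    - {"dx": 0,"dy": 0,"dz": -0.035,"ax": 0,"ay": 0,"az": 0,"gripper": 0}
    - {"dx": -0.002,"dy": 0.05,"dz": 0,"ax": 0,"ay": 0,"az": 0,"gripper": 0}
    - {"dx": -0.002,"dy": 0.05,"dz": 0,"ax": 0,"ay": 0,"az": 0,"gripper": 0}
    - {"dx": -0.003,"dy": 0.05,"dz": 0,"ax": 0,"ay": 0,"az": 0,"gripper": 0}
    - {"dx": 0,"dy": 0.026,"dz": 0,"ax": 0,"ay": 0,"az": 0,"gripper": 0}
    - {"dx": 0,"dy": 0,"dz": 0.015,"ax": 0,"ay": 0,"az": 0,"gripper": 0}
    - {"dx": 0,"dy": 0,"dz": 0.01,"ax": 0,"ay": 0,"az": 0,"gripper": 0}
    - {"dx": 0,"dy": 0,"dz": 0,"ax": 0,"ay": 0,"az": 0,"gripper": 0}

```text
clock: 12.28
eef_pos: [535.5, -108.9, 58.1]
tool_rot: [-3.141, 0.001, 0.146]
force: [0.4, 0.1, -0.4]
width: -0.1
gripper_force: 0.0
```

>>> step_arm:
  plan:
    - {"dx": 0,"dy": 0,"dz": 0.003,"ax": 0,"ay": 0,"az": 0,"gripper": 0}
    - {"dx": 0,"dy": 0,"dz": 0,"ax": 0,"ay": 0,"az": 0,"gripper": 0}

```text
clock: 12.52
eef_pos: [535.9, -109.5, 57.8]
tool_rot: [-3.141, -0.0, 0.146]
force: [0.7, -0.5, 0.1]
width: -0.2
gripper_force: 0.0
```

>>> step_arm:
  plan:
    - {"dx": 0,"dy": 0,"dz": 0.002,"ax": 0,"ay": 0,"az": 0,"gripper": 0}
    - {"dx": 0,"dy": 0,"dz": 0,"ax": 0,"ay": 0,"az": 0,"gripper": 0}

```text
clock: 12.78
eef_pos: [535.8, -109.7, 57.1]
tool_rot: [-3.142, 0.0, 0.145]
force: [0.5, -0.1, -0.7]
width: 0.1
gripper_force: 0.0
```

>>> step_arm:
  plan:
    - {"dx": 0,"dy": 0,"dz": 0.002,"ax": 0,"ay": 0,"az": 0,"gripper": 0}
    - {"dx": 0,"dy": 0,"dz": 0,"ax": 0,"ay": 0,"az": 0,"gripper": 0}

```text
clock: 13.02
eef_pos: [535.9, -109.8, 56.5]
tool_rot: [-3.142, -0.0, 0.145]
force: [0.4, 0.0, -0.4]
width: 0.2
gripper_force: 0.2
```

>>> step_arm:
  plan:
    - {"dx": 0,"dy": 0,"dz": 0.002,"ax": 0,"ay": 0,"az": 0,"gripper": 0}
    - {"dx": 0,"dy": 0,"dz": 0,"ax": 0,"ay": 0,"az": 0,"gripper": 0}

```text
clock: 13.28
eef_pos: [535.9, -109.8, 56.2]
tool_rot: [-3.142, -0.0, 0.145]
force: [-1.1, 0.2, 2.9]
width: -0.1
gripper_force: 1.5
```

>>> step_arm:
  plan:
    - {"dx": 0,"dy": 0,"dz": 0.0018,"ax": 0,"ay": 0,"az": 0,"gripper": 0}
    - {"dx": -0.0035,"dy": 0,"dz": 0,"ax": 0,"ay": 0,"az": 0,"gripper": 0}
    - {"dx": -0.006,"dy": 0,"dz": 0,"ax": 0,"ay": 0,"az": 0,"gripper": 0}

```text
clock: 13.65
eef_pos: [534.6, -110.0, 55.9]
tool_rot: [3.141, -0.003, 0.146]
force: [2.2, 0.9, 4.5]
width: 0.1
gripper_force: 2.3
```

>>> step_arm:
  plan:
    - {"dx": -0.008,"dy": 0,"dz": 0,"ax": 0,"ay": 0,"az": 0,"gripper": 0}
    - {"dx": -0.008,"dy": 0,"dz": 0,"ax": 0,"ay": 0,"az": 0,"gripper": 0}
    - {"dx": -0.008,"dy": 0,"dz": 0,"ax": 0,"ay": 0,"az": 0,"gripper": 0}
    - {"dx": -0.008,"dy": 0,"dz": 0,"ax": 0,"ay": 0,"az": 0,"gripper": 0}
    - {"dx": -0.004,"dy": 0,"dz": 0,"ax": 0,"ay": 0,"az": 0,"gripper": 0}
    - {"dx": 0,"dy": 0,"dz": 0,"ax": 0,"ay": 0,"az": 0,"gripper": 0}

```text
clock: 14.4
eef_pos: [522.7, -111.7, 55.7]
tool_rot: [3.142, -0.001, 0.145]
force: [1.3, 1.5, 5.7]
width: -0.2
gripper_force: 2.8
```

>>> step_arm:
  plan:
    - {"dx": 0,"dy": 0,"dz": -0.013,"ax": 0,"ay": 0,"az": 0,"gripper": 0}
    - {"dx": 0.015,"dy": 0,"dz": 0,"ax": 0,"ay": 0,"az": 0,"gripper": 0}
    - {"dx": 0.015,"dy": 0,"dz": 0,"ax": 0,"ay": 0,"az": 0,"gripper": 0}
    - {"dx": 0.0155,"dy": 0,"dz": 0,"ax": 0,"ay": 0,"az": 0,"gripper": 0}
    - {"dx": 0,"dy": 0,"dz": 0.007,"ax": 0,"ay": 0,"az": 0,"gripper": 0}
    - {"dx": 0,"dy": 0,"dz": 0.004,"ax": 0,"ay": 0,"az": 0,"gripper": 0}
    - {"dx": 0,"dy": 0,"dz": 0.002,"ax": 0,"ay": 0,"az": 0,"gripper": 0}
    - {"dx": 0,"dy": 0,"dz": 0,"ax": 0,"ay": 0,"az": 0,"gripper": 0}

```text
clock: 15.4
eef_pos: [535.9, -109.7, 55.8]
tool_rot: [-3.141, -0.001, 0.145]
force: [0.4, 0.9, 4.6]
width: -0.1
gripper_force: 2.5
```

>>> step_arm:
  plan:
    - {"dx": -0.0035,"dy": 0,"dz": 0,"ax": 0,"ay": 0,"az": 0,"gripper": 0}
    - {"dx": -0.006,"dy": 0,"dz": 0,"ax": 0,"ay": 0,"az": 0,"gripper": 0}
    - {"dx": -0.008,"dy": 0,"dz": 0,"ax": 0,"ay": 0,"az": 0,"gripper": 0}
    - {"dx": -0.008,"dy": 0,"dz": 0,"ax": 0,"ay": 0,"az": 0,"gripper": 0}
    - {"dx": -0.008,"dy": 0,"dz": 0,"ax": 0,"ay": 0,"az": 0,"gripper": 0}
    - {"dx": -0.008,"dy": 0,"dz": 0,"ax": 0,"ay": 0,"az": 0,"gripper": 0}
    - {"dx": -0.004,"dy": 0,"dz": 0,"ax": 0,"ay": 0,"az": 0,"gripper": 0}
    - {"dx": 0,"dy": 0,"dz": 0,"ax": 0,"ay": 0,"az": 0,"gripper": 0}

```text
clock: 16.4
eef_pos: [522.6, -111.6, 55.7]
tool_rot: [-3.141, -0.001, 0.145]
force: [1.5, 2.4, 5.5]
width: 0.2
gripper_force: 2.9
```

>>> step_arm:
  plan:
    - {"dx": 0,"dy": 0,"dz": -0.03,"ax": 0,"ay": 0,"az": 0,"gripper": 0}
    - {"dx": 0,"dy": 0,"dz": -0.026,"ax": 0,"ay": 0,"az": 0,"gripper": 0}
    - {"dx": -0.002,"dy": 0.05,"dz": 0,"ax": 0,"ay": 0,"az": 0,"gripper": 0}
    - {"dx": -0.002,"dy": 0.05,"dz": 0,"ax": 0,"ay": 0,"az": 0,"gripper": 0}
    - {"dx": -0.003,"dy": 0.05,"dz": 0,"ax": 0,"ay": 0,"az": 0,"gripper": 0}
    - {"dx": 0,"dy": 0.024,"dz": 0,"ax": 0,"ay": 0,"az": 0,"gripper": 0}
    - {"dx": 0,"dy": 0,"dz": 0.014,"ax": 0,"ay": 0,"az": 0,"gripper": 0}
    - {"dx": 0,"dy": 0,"dz": 0.01,"ax": 0,"ay": 0,"az": 0,"gripper": 0}
    - {"dx": 0,"dy": 0,"dz": 0,"ax": 0,"ay": 0,"az": 0,"gripper": 0}

```text
clock: 17.52
eef_pos: [527.5, -162.8, 64.5]
tool_rot: [-3.141, 0.001, 0.146]
force: [0.1, 0.4, 0.1]
width: -0.2
gripper_force: 0.0
```

>>> step_arm:
  plan:
    - {"dx": 0,"dy": 0,"dz": 0.002,"ax": 0,"ay": 0,"az": 0,"gripper": 0}
    - {"dx": 0,"dy": 0,"dz": 0,"ax": 0,"ay": 0,"az": 0,"gripper": 0}

```text
clock: 17.77
eef_pos: [527.9, -163.5, 64.4]
tool_rot: [-3.142, -0.0, 0.146]
force: [-0.0, 0.6, -0.5]
width: 0.2
gripper_force: 0.0
```

>>> step_arm:
  plan:
    - {"dx": 0,"dy": 0,"dz": 0.002,"ax": 0,"ay": 0,"az": 0,"gripper": 0}
    - {"dx": 0,"dy": 0,"dz": 0,"ax": 0,"ay": 0,"az": 0,"gripper": 0}

```text
clock: 18.02
eef_pos: [527.8, -163.6, 63.8]
tool_rot: [-3.142, -0.0, 0.145]
force: [-0.2, 0.0, 0.9]
width: -0.2
gripper_force: 0.0
```

>>> step_arm:
  plan:
    - {"dx": 0,"dy": 0,"dz": 0.002,"ax": 0,"ay": 0,"az": 0,"gripper": 0}
    - {"dx": 0,"dy": 0,"dz": 0,"ax": 0,"ay": 0,"az": 0,"gripper": 0}

```text
clock: 18.27
eef_pos: [527.8, -163.7, 63.2]
tool_rot: [3.142, -0.0, 0.145]
force: [-0.3, -0.3, 0.8]
width: -0.1
gripper_force: 0.0
```

>>> step_arm:
  plan:
    - {"dx": 0,"dy": 0,"dz": 0.002,"ax": 0,"ay": 0,"az": 0,"gripper": 0}
    - {"dx": 0,"dy": 0,"dz": 0,"ax": 0,"ay": 0,"az": 0,"gripper": 0}

```text
clock: 18.52
eef_pos: [527.9, -163.7, 62.8]
tool_rot: [-3.142, -0.0, 0.145]
force: [0.2, 0.8, 2.4]
width: 0.0
gripper_force: 1.2
```

Contact at about 63.1. I'll add about 4 N and roll twice by 17.5 mm.

>>> step_arm:
  plan:
    - {"dx": 0,"dy": 0,"dz": 0.0022,"ax": 0,"ay": 0,"az": 0,"gripper": 0}
    - {"dx": 0.0035,"dy": 0,"dz": 0,"ax": 0,"ay": 0,"az": 0,"gripper": 0}
    - {"dx": 0.007,"dy": 0,"dz": 0,"ax": 0,"ay": 0,"az": 0,"gripper": 0}

```text
clock: 18.9
eef_pos: [530.2, -163.4, 62.2]
tool_rot: [-3.141, 0.001, 0.145]
force: [-2.7, 0.3, 6.6]
width: 0.2
gripper_force: 3.2
```

>>> step_arm:
  plan:
    - {"dx": 0.008,"dy": 0,"dz": 0,"ax": 0,"ay": 0,"az": 0,"gripper": 0}
    - {"dx": 0.008,"dy": 0,"dz": 0,"ax": 0,"ay": 0,"az": 0,"gripper": 0}
    - {"dx": 0.008,"dy": 0,"dz": 0,"ax": 0,"ay": 0,"az": 0,"gripper": 0}
    - {"dx": 0.008,"dy": 0,"dz": 0,"ax": 0,"ay": 0,"az": 0,"gripper": 0}
    - {"dx": 0.008,"dy": 0,"dz": 0,"ax": 0,"ay": 0,"az": 0,"gripper": 0}
    - {"dx": 0.008,"dy": 0,"dz": 0,"ax": 0,"ay": 0,"az": 0,"gripper": 0}
    - {"dx": 0,"dy": 0,"dz": 0,"ax": 0,"ay": 0,"az": 0,"gripper": 0}

```text
clock: 19.77
eef_pos: [545.1, -161.3, 62.3]
tool_rot: [3.142, -0.0, 0.145]
force: [-1.6, 0.2, 5.7]
width: -0.1
gripper_force: 2.7
```

>>> step_arm:
  plan:
    - {"dx": 0,"dy": 0,"dz": -0.013,"ax": 0,"ay": 0,"az": 0,"gripper": 0}
    - {"dx": -0.02,"dy": 0,"dz": 0,"ax": 0,"ay": 0,"az": 0,"gripper": 0}
    - {"dx": -0.02,"dy": 0,"dz": 0,"ax": 0,"ay": 0,"az": 0,"gripper": 0}
    - {"dx": -0.0185,"dy": 0,"dz": 0,"ax": 0,"ay": 0,"az": 0,"gripper": 0}
    - {"dx": 0,"dy": 0,"dz": 0.007,"ax": 0,"ay": 0,"az": 0,"gripper": 0}
    - {"dx": 0,"dy": 0,"dz": 0.004,"ax": 0,"ay": 0,"az": 0,"gripper": 0}
    - {"dx": 0,"dy": 0,"dz": 0.002,"ax": 0,"ay": 0,"az": 0,"gripper": 0}
    - {"dx": 0,"dy": 0,"dz": 0,"ax": 0,"ay": 0,"az": 0,"gripper": 0}

```text
clock: 20.78
eef_pos: [527.7, -163.7, 62.3]
tool_rot: [-3.141, 0.0, 0.145]
force: [-2.0, 0.9, 5.6]
width: 0.1
gripper_force: 2.8
```

>>> step_arm:
  plan:
    - {"dx": 0.0035,"dy": 0,"dz": 0,"ax": 0,"ay": 0,"az": 0,"gripper": 0}
    - {"dx": 0.007,"dy": 0,"dz": 0,"ax": 0,"ay": 0,"az": 0,"gripper": 0}
    - {"dx": 0.008,"dy": 0,"dz": 0,"ax": 0,"ay": 0,"az": 0,"gripper": 0}
    - {"dx": 0.008,"dy": 0,"dz": 0,"ax": 0,"ay": 0,"az": 0,"gripper": 0}
    - {"dx": 0.008,"dy": 0,"dz": 0,"ax": 0,"ay": 0,"az": 0,"gripper": 0}
    - {"dx": 0.008,"dy": 0,"dz": 0,"ax": 0,"ay": 0,"az": 0,"gripper": 0}
    - {"dx": 0.008,"dy": 0,"dz": 0,"ax": 0,"ay": 0,"az": 0,"gripper": 0}
    - {"dx": 0.008,"dy": 0,"dz": 0,"ax": 0,"ay": 0,"az": 0,"gripper": 0}
    - {"dx": 0,"dy": 0,"dz": 0,"ax": 0,"ay": 0,"az": 0,"gripper": 0}

```text
clock: 21.9
eef_pos: [545.5, -161.2, 62.3]
tool_rot: [3.141, -0.0, 0.146]
force: [-1.0, -0.6, 4.8]
width: 0.4
gripper_force: 2.4
```

>>> step_arm:
  plan:
    - {"dx": 0,"dy": 0,"dz": -0.06,"ax": 0,"ay": 0,"az": 0,"gripper": 0}
    - {"dx": -0.03,"dy": -0.04,"dz": -0.1,"ax": 0,"ay": 0,"az": 0,"gripper": 0}
    - {"dx": -0.05,"dy": -0.07,"dz": -0.1,"ax": 0,"ay": 0,"az": 0,"gripper": 0}
    - {"dx": -0.05,"dy": -0.08,"dz": -0.1,"ax": 0,"ay": 0,"az": 0,"gripper": 0}
    - {"dx": 0,"dy": 0,"dz": 0,"ax": 0,"ay": 0,"az": 0,"gripper": 0}
    - {"dx": 0,"dy": 0,"dz": 0,"ax": 0,"ay": 0,"az": 0,"gripper": 0}

```text
clock: 22.65
eef_pos: [499.0, -110.6, 170.3]
tool_rot: [3.141, -0.001, 0.146]
force: [0.1, 0.7, -0.2]
width: -0.3
gripper_force: 0.0
```

```bash
python3 - <<'E'
from h import *
s=ctrl.read_state(); im=ctrl.get_image("wrist"); np.savez("w5.npz",pos=s["eef_pos"],rot=s["tool_rot"],**im)
T=wT(s,im); Ti=np.linalg.inv(T)
c=Ti@np.r_[W["m"]+[0,0,8],1]; u=im["fx"]*c[0]/c[2]+im["cx"]; v=im["fy"]*c[1]/c[2]+im["cy"]
b=(int(u)-100,max(0,int(v)-40),int(u)+100,int(v)+40); print(b); save(im,"w5.png",b,4)
E
```

```text
(232, 115, 432, 195)
```

View pics/w5.png

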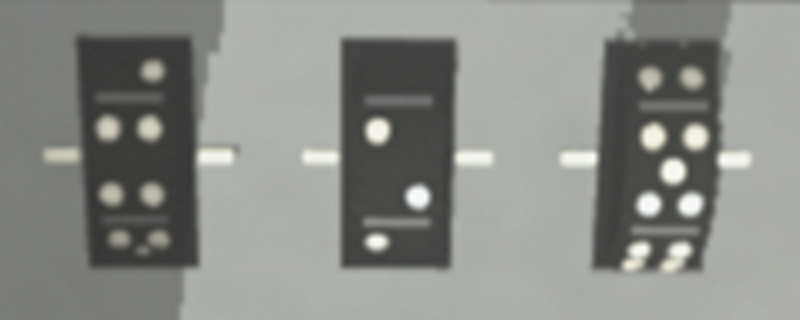

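Marks on top now read 4, 2, 5. I'll compute the residual angles from dividers at rows 98/218, 100/222 and 105/230.

```bash
python3 - <<'E'
from h import *
d=np.load("w5.npz"); im={k:d[k] for k in d}; s=dict(eef_pos=d["pos"],tool_rot=d["rot"]); T=wT(s,im)
f=lambda U,V:((U+.5)/4-.5+232,(V+.5)/4-.5+115)
for w,h,pts in(("l",10.4,[(130,98),(130,161),(133,218)]),("m",10,[(398,100),(397,164),(397,222)]),("r",17,[(673,105),(672,171),(665,230)])):
  a=[ang(im,T,f(*p),w,h) for p in pts]; print(w,np.round(a,3),"mean",round((a[0]+a[2])/2,3))
print(onz(im,[f(61,155),f(215,157),f(320,157),f(474,158),f(579,158),f(735,159)],50,T).round(1))
v,u=np.mgrid[0:140,0:640]; z=im["range_z"][:140].ravel(); S=slopes(im,np.c_[u.ravel(),v.ravel()])
X=(np.c_[S*z[:,None],z]@T[:3,:3].T+T[:3,3])[z>0]; m=(X[:,2]>80)&(X[:,2]<95)&(abs(X[:,0]-597)<25)&(abs(X[:,1]+118)<25)
print("tab",np.median(X[m],0).round(1),X[m].min(0).round(1),X[m].max(0).round(1),m.sum())
E
```

```text
l [-0.548 -0.033  0.481] mean -0.033
m [-0.535 -0.012  0.521] mean -0.007
r [-0.545 -0.019  0.51 ] mean -0.018
[[ 519.6  -42.5   50. ]
 [ 523.7  -73.3   50. ]
 [ 526.8  -94.3   50. ]
 [ 531.1 -125.1   50. ]
 [ 534.2 -146.    50. ]
 [ 538.7 -177.3   50. ]]
tab [ 596.  -120.    86.7] [ 589.9 -125.7   80.9] [ 602.3 -114.8   88.7] 307
```

Wheels are within 0.035 rad of the code. The tab is at (596, −120). Next I'll bring the finger to its right side.

>>> step_arm:
  plan:
    - {"dx": 0.08,"dy": 0.04,"dz": 0.03,"ax": 0,"ay": 0,"az": 0,"gripper": 0}
    - {"dx": 0.08,"dy": 0.04,"dz": 0.06,"ax": 0,"ay": 0,"az": 0,"gripper": 0}
    - {"dx": 0.08,"dy": 0.04,"dz": 0.07,"ax": 0,"ay": 0,"az": 0,"gripper": 0}
    - {"dx": 0.075,"dy": 0.035,"dz": 0.07,"ax": 0,"ay": 0,"az": 0,"gripper": 0}
    - {"dx": 0,"dy": 0,"dz": 0,"ax": 0,"ay": 0,"az": 0,"gripper": 0}
    - {"dx": 0,"dy": 0,"dz": 0.04,"ax": 0,"ay": 0,"az": 0,"gripper": 0}
    - {"dx": 0,"dy": 0,"dz": 0.04,"ax": 0,"ay": 0,"az": 0,"gripper": 0}
    - {"dx": 0,"dy": 0,"dz": 0.03,"ax": 0,"ay": 0,"az": 0,"gripper": 0}
    - {"dx": 0,"dy": 0,"dz": 0,"ax": 0,"ay": 0,"az": 0,"gripper": 0}

```text
clock: 23.82
eef_pos: [597.9, -142.3, 67.3]
tool_rot: [-3.141, 0.001, 0.145]
force: [0.3, 0.1, 0.5]
width: -0.4
gripper_force: 0.0
```

>>> step_arm:
  plan:
    - {"dx": 0,"dy": -0.006,"dz": 0,"ax": 0,"ay": 0,"az": 0,"gripper": 0}
    - {"dx": 0,"dy": -0.006,"dz": 0,"ax": 0,"ay": 0,"az": 0,"gripper": 0}
    - {"dx": 0,"dy": 0,"dz": 0,"ax": 0,"ay": 0,"az": 0,"gripper": 0}

```text
clock: 24.2
eef_pos: [598.3, -139.4, 68.3]
tool_rot: [3.141, -0.001, 0.145]
force: [0.2, -2.2, -0.5]
width: 0.1
gripper_force: 0.5
```

>>> step_arm:
  plan:
    - {"dx": 0,"dy": -0.004,"dz": 0,"ax": 0,"ay": 0,"az": 0,"gripper": 0}
    - {"dx": 0,"dy": -0.004,"dz": 0,"ax": 0,"ay": 0,"az": 0,"gripper": 0}
    - {"dx": 0,"dy": -0.004,"dz": 0,"ax": 0,"ay": 0,"az": 0,"gripper": 0}

```text
clock: 24.58
eef_pos: [597.8, -135.7, 68.1]
tool_rot: [3.141, -0.001, 0.145]
force: [0.6, -1.9, 1.0]
width: 0.0
gripper_force: 0.8
```

>>> step_arm:
  plan:
    - {"dx": 0,"dy": -0.005,"dz": 0,"ax": 0,"ay": 0,"az": 0,"gripper": 0}
    - {"dx": 0,"dy": -0.005,"dz": 0,"ax": 0,"ay": 0,"az": 0,"gripper": 0}
    - {"dx": 0,"dy": -0.005,"dz": 0,"ax": 0,"ay": 0,"az": 0,"gripper": 0}
    - {"dx": 0,"dy": -0.005,"dz": 0,"ax": 0,"ay": 0,"az": 0,"gripper": 0}
    - {"dx": 0,"dy": -0.005,"dz": 0,"ax": 0,"ay": 0,"az": 0,"gripper": 0}
    - {"dx": 0,"dy": -0.005,"dz": 0,"ax": 0,"ay": 0,"az": 0,"gripper": 0}
    - {"dx": 0,"dy": -0.005,"dz": 0,"ax": 0,"ay": 0,"az": 0,"gripper": 0}
    - {"dx": 0,"dy": -0.005,"dz": 0,"ax": 0,"ay": 0,"az": 0,"gripper": 0}
    - {"dx": 0,"dy": -0.005,"dz": 0,"ax": 0,"ay": 0,"az": 0,"gripper": 0}
    - {"dx": 0,"dy": -0.005,"dz": 0,"ax": 0,"ay": 0,"az": 0,"gripper": 0}
    - {"dx": 0,"dy": -0.003,"dz": 0,"ax": 0,"ay": 0,"az": 0,"gripper": 0}
    - {"dx": 0,"dy": 0,"dz": 0,"ax": 0,"ay": 0,"az": 0,"gripper": 0}

```text
clock: 26.08
eef_pos: [595.0, -119.6, 67.8]
tool_rot: [-3.141, 0.0, 0.146]
force: [0.3, -0.8, 0.7]
width: 0.3
gripper_force: 0.5
```

>>> step_arm:
  plan:
    - {"dx": 0,"dy": -0.002,"dz": 0,"ax": 0,"ay": 0,"az": 0,"gripper": 0}
    - {"dx": 0,"dy": -0.002,"dz": 0,"ax": 0,"ay": 0,"az": 0,"gripper": 0}
    - {"dx": 0,"dy": -0.002,"dz": 0,"ax": 0,"ay": 0,"az": 0,"gripper": 0}
    - {"dx": 0,"dy": -0.002,"dz": 0,"ax": 0,"ay": 0,"az": 0,"gripper": 0}
    - {"dx": 0,"dy": 0,"dz": 0,"ax": 0,"ay": 0,"az": 0,"gripper": 0}

```text
clock: 26.7
eef_pos: [594.7, -117.4, 67.9]
tool_rot: [-3.141, 0.0, 0.145]
force: [1.0, -1.6, 0.3]
width: -0.2
gripper_force: 0.6
```

>>> step_arm:
  plan:
    - {"dx": 0,"dy": -0.001,"dz": 0,"ax": 0,"ay": 0,"az": 0,"gripper": 0}
    - {"dx": 0,"dy": 0,"dz": 0,"ax": 0,"ay": 0,"az": 0,"gripper": 0}

```text
clock: 26.95
eef_pos: [594.7, -117.2, 67.9]
tool_rot: [-3.141, 0.0, 0.145]
force: [-0.9, -0.2, 0.2]
width: -0.2
gripper_force: 0.7
```

>>> step_arm:
  plan:
    - {"dx": 0,"dy": -0.001,"dz": 0,"ax": 0,"ay": 0,"az": 0,"gripper": 0}
    - {"dx": 0,"dy": 0,"dz": 0,"ax": 0,"ay": 0,"az": 0,"gripper": 0}

```text
clock: 27.2
eef_pos: [594.6, -116.9, 67.9]
tool_rot: [-3.141, 0.0, 0.145]
force: [-0.3, -2.0, -1.0]
width: -0.3
gripper_force: 0.7
```

>>> step_arm:
  plan:
    - {"dx": 0,"dy": -0.001,"dz": 0,"ax": 0,"ay": 0,"az": 0,"gripper": 0}
    - {"dx": 0,"dy": -0.001,"dz": 0,"ax": 0,"ay": 0,"az": 0,"gripper": 0}
    - {"dx": 0,"dy": 0,"dz": 0,"ax": 0,"ay": 0,"az": 0,"gripper": 0}

```text
clock: 27.58
eef_pos: [594.6, -116.2, 67.9]
tool_rot: [-3.141, 0.0, 0.145]
force: [-0.6, -0.7, -0.8]
width: -0.3
gripper_force: 0.7
```

>>> step_arm:
  plan:
    - {"dx": 0,"dy": -0.001,"dz": 0,"ax": 0,"ay": 0,"az": 0,"gripper": 0}
    - {"dx": 0,"dy": 0,"dz": 0,"ax": 0,"ay": 0,"az": 0,"gripper": 0}

```text
clock: 27.82
eef_pos: [594.6, -116.0, 67.9]
tool_rot: [-3.141, 0.0, 0.145]
force: [0.1, -1.8, -0.9]
width: -0.2
gripper_force: 0.7
```

>>> step_arm:
  plan:
    - {"dx": 0,"dy": -0.001,"dz": 0,"ax": 0,"ay": 0,"az": 0,"gripper": 0}
    - {"dx": 0,"dy": 0,"dz": 0,"ax": 0,"ay": 0,"az": 0,"gripper": 0}

```text
clock: 28.08
eef_pos: [594.6, -115.9, 67.9]
tool_rot: [3.141, 0.0, 0.145]
force: [0.4, -1.1, -1.3]
width: -0.0
gripper_force: 1.0
```

>>> step_arm:
  plan:
    - {"dx": 0,"dy": -0.001,"dz": 0,"ax": 0,"ay": 0,"az": 0,"gripper": 0}
    - {"dx": 0,"dy": 0,"dz": 0,"ax": 0,"ay": 0,"az": 0,"gripper": 0}

```text
clock: 28.32
eef_pos: [594.5, -115.8, 67.9]
tool_rot: [3.141, 0.0, 0.145]
force: [0.0, -3.3, -2.0]
width: -0.2
gripper_force: 1.4
```

>>> step_arm:
  plan:
    - {"dx": 0,"dy": -0.001,"dz": 0,"ax": 0,"ay": 0,"az": 0,"gripper": 0}
    - {"dx": 0,"dy": 0,"dz": 0,"ax": 0,"ay": 0,"az": 0,"gripper": 0}

```text
clock: 28.58
eef_pos: [594.5, -115.8, 67.9]
tool_rot: [3.141, -0.0, 0.145]
force: [0.3, -4.2, -1.6]
width: -0.3
gripper_force: 2.1
```

>>> step_arm:
  plan:
    - {"dx": 0,"dy": -0.001,"dz": 0,"ax": 0,"ay": 0,"az": 0,"gripper": 0}
    - {"dx": 0,"dy": 0,"dz": 0,"ax": 0,"ay": 0,"az": 0,"gripper": 0}

```text
clock: 28.82
eef_pos: [594.5, -115.7, 68.0]
tool_rot: [3.14, -0.0, 0.145]
force: [0.1, -5.7, -2.3]
width: 0.4
gripper_force: 2.6
```

The bolt is at its stop: force rises with no more travel. I'll back off, lift and look.

>>> step_arm:
  plan:
    - {"dx": 0,"dy": 0.008,"dz": 0,"ax": 0,"ay": 0,"az": 0,"gripper": 0}
    - {"dx": 0,"dy": 0.02,"dz": 0,"ax": 0,"ay": 0,"az": 0,"gripper": 0}
    - {"dx": 0,"dy": 0,"dz": -0.06,"ax": 0,"ay": 0,"az": 0,"gripper": 0}
    - {"dx": 0,"dy": 0,"dz": -0.1,"ax": 0,"ay": 0,"az": 0,"gripper": 0}
    - {"dx": -0.1,"dy": 0,"dz": -0.1,"ax": 0,"ay": 0,"az": 0,"gripper": 0}
    - {"dx": -0.1,"dy": 0,"dz": -0.1,"ax": 0,"ay": 0,"az": 0,"gripper": 0}
    - {"dx": -0.1,"dy": 0,"dz": -0.1,"ax": 0,"ay": 0,"az": 0,"gripper": 0}
    - {"dx": 0,"dy": 0,"dz": 0,"ax": 0,"ay": 0,"az": 0,"gripper": 0}
    - {"dx": 0,"dy": 0,"dz": 0,"ax": 0,"ay": 0,"az": 0,"gripper": 0}

```text
clock: 29.95
eef_pos: [507.5, -135.3, 206.4]
tool_rot: [-3.141, -0.002, 0.146]
force: [0.8, -0.4, -1.0]
width: -0.2
gripper_force: 0.0
```

```bash
python3 - <<'E'
from h import *
s=ctrl.read_state(); im=ctrl.get_image("wrist"); T=wT(s,im)
save(im,"w6.png",(200,0,440,200),3.2)
v,u=np.mgrid[0:400,0:640]; z=im["range_z"].ravel(); S=slopes(im,np.c_[u.ravel(),v.ravel()])
X=(np.c_[S*z[:,None],z]@T[:3,:3].T+T[:3,3])[z>0]; m=(X[:,2]>80)&(X[:,2]<95)&(abs(X[:,0]-594)<25)&(abs(X[:,1]+100)<40)
q=np.median(X[m],0); print("tab",q.round(1),"slid",(q-[596,-120,86.7])@BY)
E
```

```text
tab [592.6 -95.8  86.6] slid 24.442141334280272
```

View pics/w6.png

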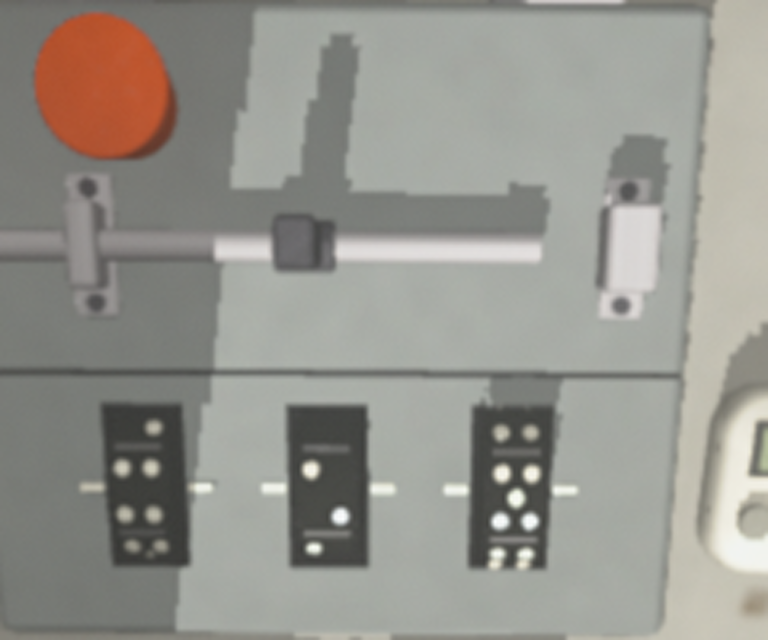

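The picture shows 4, 2, 5 between the lines (crop row ~490). The bolt is drawn out of the keeper, with its tab at crop (300,243), having slid 24.4 ± 1 mm and felt its stop. The stopper, the one bystander wholly in this crop, still stands on the lid.

```bash
python3 -c "
from h import *
print(ctrl.finish_job())"
```

```text
the job is handed in; nothing more can be done
None
```

The job is handed in: the wheels read 4, 2, 5, each within about 0.04 rad of the code, and the bolt was pushed left to its stop, measured at about 24.4 mm of its 25 mm; the highest force I read was about 7.5 N on a wheel and 6 N on the bolt, and I felt no contact with anything else, though I didn't re-check every bystander by camera.

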